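Seat the grating disc on the vegetable cutter

TASK

Take the grating disc by its square hub off the pine board and fit it to the vegetable cutter: lower it over the centre pin, turn it lightly pressed until its four holes find the four studs, and let it slide down until the hub sits fully home on the drive plate. Press gently, never force or ram it, and leave the bowl, the egg cup and the rolling pin where they are.

Things in the scene. Friction and masses are not known exactly. Their poses are not given: they have to be found in the camera images.
- disc_hub (a point): Centre, half-way up, of the square white plastic hub of the loose steel grating disc (0.3 kg in all). Hub 34 x 34 mm, 50 mm tall, flats facing this point's x and y, z up along the disc's axis. A round 20 mm bore runs right through it. The disc starts lying flat on the board, hub up.
- disc_plate (a point): Centre of the upper face of the same disc's steel plate, 18 mm below disc_hub, same axes. Plate 150 mm diameter, 5 mm thick; its lower face is 2 mm above the hub's underside. Four through holes of 11 mm, 42 mm from the axis, at 45, 135, 225 and 315 degrees from x, so between the hub's flats.
- board: Rectangular pine board, fixed, 300 (its x) x 220 (its y) x 20 mm; origin at the centre of its underside. The disc starts on it.
- cutter: Vegetable cutter, fixed: a white round drum 176 mm across, 74 mm tall, small black switch on its -x side, origin at the centre of its underside, axis upright. The drive plate on it is stiff to turn (0.45 N m): it stays put while a disc is turned lightly on its stud tips.
- seat (a point): Centre of the upper face of the cutter's drive plate (104 mm across), 95 mm above the counter. Plate and centre pin are sprung: they sink from 4 N on, 0.6 N per mm more, hard stop at 10 mm; this point sinks with them. Unaligned, the disc rides on the stud tips, its hub centre 37 mm above this point; fully home, with the hub's underside on the face, 25 mm.
- pin_tip (a point): Tip of the upright centre pin, 42 mm above seat: 16 mm diameter, its last 10 mm tapering to 6 mm. Around it stand four studs, 42 mm from the axis, 90 degrees apart, 8 mm diameter, 14 mm tall, last 3 mm tapered to 5.6 mm. The studs were left at any angle, which is NOT reported (the axes of seat and pin_tip do not turn with them): find it by feel or sight.
- bowl: Bystander: steel mixing bowl, 160 mm across, 75 mm tall; origin at the centre of its underside.
- eggcup: Bystander: white ceramic egg cup, 47 mm across, 55 mm tall; origin at the centre of its underside.
- pin_mid (a point): Bystander: wooden two-handled rolling pin lying on the counter along its y, 52 mm diameter, 390 mm long; point at its centre.
Not all that is in view belongs to the job. Leave any green or red look-alike of the part that bears disc_hub alone.

How it is judged:
On the way:
1. the disc is lifted off the board (z of disc_hub in the frame of board above 0.075 m), for 0.2 s.
At the end, for the whole second after the job is handed in: The disc rests on the cutter with all four studs through its holes and its hub fully home on the drive plate: hub centre 22 to 27.5 mm above the plate's face, within 4 mm of its axis, tilted under 0.05 rad, at rest and released (z of disc_hub in the frame of seat between 0.022 and 0.0275 m and horizontal distance between disc_hub and seat below 0.004 m and angle between disc_hub's own z axis and vertical below 0.05 rad and linear speed of disc below 0.02 m/s); the robot touches nothing.
It fails at once if the disc is pressed on the cutter with more than 30 N (contact force between disc and cutter above 30 N).
It fails at once if the bowl is pushed more than 30 mm from its place (distance of bowl from where it was at the start of the episode above 0.03 m).
It fails at once if the egg cup is pushed more than 30 mm from its place (distance of eggcup from where it was at the start of the episode above 0.03 m).
It fails at once if the rolling pin is pushed more than 30 mm from its place (distance of pin_mid from where it was at the start of the episode above 0.03 m).
It fails at once if the egg cup is tipped over (angle between eggcup's own z axis and vertical above 0.5 rad).
It also fails if it takes over 72 s, if anything falls off the work surface, if the arm or the gripper's body presses on something with over 40 N, if the wrist force passes 120 N, or if a joint passes its speed limit or range.

ROBOT

A 6-joint arm with a two-finger parallel gripper is mounted at the origin on the work surface. World frame = base frame: x ahead of the robot, y to its left, z up, the work surface at z = 0. Lengths are in m, angles in rad, forces in N, time in s.
With the tool pointing down it reaches from about 0.35 to 0.975 m from the base axis. Payload 4.9 kg.
Tool frame: the origin (TCP) lies on the centre line of the jaws, within the pads' length; the fingertips stand 14 mm ahead of it and the grasp point (between the pads) lies 5 mm behind it (nose_length is the distance from the TCP to the fingertips, in m); y points along the fingers, x is the direction in which the jaws open and shut, and the axes are right-handed (so a half turn about y gives the same grasp; the last joint's range is limited). The gripper opens to 85 mm and grips with 20 to 120 N. Pads are 22 mm wide; open, the fingers measure 114 mm over their backs; the gripper's body (76 mm by 85 mm) begins 54 mm behind the grasp point. The pads swing forward as they close: fully open they stand 13 mm farther back than shut.
Start: joints at [-1.431, 0.053, 1.613, -0, 1.476, -0.119], TCP at [0.16, -0.604, 0.245] pointing down, gripper open.
Joint ranges: [-3.01, 3.01], [-1.01, 2.22], [0.06, 2.58], [-1.02, 4.17], [0.09, 2.62], [-3.14, 3.14]. Speed limits (rad/s): [2.57, 2.57, 3.14, 3.14, 3.14, 3.14].

INTERFACE

Orientations are given as a rotation vector (axis times angle).
In Python, from station import get_obs, get_image, finish_job, nose_length gives the robot as it stands.
- The arm moves only by the tool send_rows, never from a script. Its argument "deltas" is a list of rows, each a list of 7 numbers: the gripper's target within -1 to 1 (fully open at 1, half-way at 0, shut at -1), then the shift along the tool's x, y, z in m, then the turn, a rotation vector about the tool's x, y, z in degrees. In form: [[hand, tx, ty, tz, wx, wy, wz], ...]. A call has exactly 10 rows; each row is the pose to reach, as a shift and turn from the pose commanded when the call began, along the tool's axes at that moment; what a row does not reach only later rows make up. A row lasts 1/8 s, in which the tool goes at most 62.5 mm and 10.7 degrees, less where a joint would pass 70% of its speed; a pose out of reach is approached as far as the arm can. A call with a gripper value outside its range is refused whole. The fingers move at their own pace and stop on an object; "newtons" is the grip in N (left out, the last holds). Time passes only in rows, so rows that repeat a pose let the fingers close, or fill a call up. It gives the time, the measured TCP pose, the force and the opening at its end, in the units of the state.
- get_obs(): the state, without advancing time (a new reading comes with each control period).
- get_image(name): name is "scene" or "top"; returns a dict with "frame" (400x640x3 uint8, red, green, blue), "mtx" (3x3 intrinsics, pixels), "rvec" (rotation vector, rad) and "tvec" (3), from world to camera coordinates, as OpenCV has them. Camera axes: x right, y down, z forward; pixel columns grow to the right and rows downward; lengths in m; the calibration is good to about 2 mm. A picture is of the moment at which its call begins. There is no depth.
- finish_job(): hands the job in, once; it reports no verdict.
The state is a dict: "t": time; "q": joint angles; "dq": joint speeds; "effort": joint torques, N m; "tool_pos": TCP position; "tool_rot": TCP orientation; "contact_force": force on the tool from outside, world axes, zero at the start; "wrist_torque": the same for the moment, N m; "opening": finger opening in m.
Only numpy, scipy, OpenCV 4.12 (cv2) and the standard library are available. Lean on these libraries where they do the work, as an engineer would, in place of code of your own. Each camera call takes 0.05 s, during which the arm holds its last target.

## Working session

There is one attempt and no reset: what is moved stays moved. The work goes in short steps, Python scripts to look and compute and a tool call to move; the robot and the scene stay as the last step left them, time stands still between calls to the robot, and variables do not carry over. Pictures are saved under pics/ and viewed, and the job is handed in when it is done.

Besides the shell and the picture viewer there is one more tool, called after "Call:" as a command line: name --pt "numbers of a row" for each row, then --argument value for the rest. send_rows: Moves the arm, as the interface text tells. Its arguments: {"type":"object","properties":{"deltas":{"type":"array"},"newtons":{"type":"number"}},"required":["deltas"]}

```bash
mkdir -p pics; ls
python3 - <<'E'
from station import *
import cv2
o=get_obs(); print({k:(v if not hasattr(v,'round') else v) for k,v in o.items()}, nose_length)
for n in ("scene","top"):
    d=get_image(n); cv2.imwrite(f"pics/{n}0.png",d["frame"][:,:,::-1]); print(n,d["mtx"],d["rvec"],d["tvec"])
E
```

```text
pics
{'t': 0.0, 'q': array([-1.43103137e+00,  5.33890084e-02,  1.61430957e+00, -2.71294335e-06,
        1.47596308e+00, -1.18990341e-01]), 'dq': array([-0.00021173, -0.00113252,  0.00052844,  0.00187534, -0.00035182,
       -0.00064209]), 'effort': array([-5.10326718e-04, -3.93686235e+01, -3.70174706e+01, -1.32787613e-04,
        7.07163315e-03, -8.78180089e-06]), 'tool_pos': array([ 0.15984604, -0.6036023 ,  0.24403374]), 'tool_rot': array([-1.3190689 ,  1.01751046, -1.01504459]), 'contact_force': array([-0.08779033,  0.50970849, -0.0961335 ]), 'wrist_torque': array([ 0.01683048, -0.0248438 , -0.0534298 ]), 'opening': 0.08526111532081591} 0.014
scene [[377.00682313   0.         316.34958961]
 [  0.         377.00682313 198.54260355]
 [  0.           0.           1.        ]] [ 2.29262367  1.0051287  -0.33331317] [-0.40366592 -0.13082626  1.2175903 ]
top [[421.79653591   0.         320.43016261]
 [  0.         421.79653591 197.34428306]
 [  0.           0.           1.        ]] [ 2.15775907 -2.12402315  0.15992555] [0.12239561 0.47857172 1.13063494]
```

View pics/scene0.png

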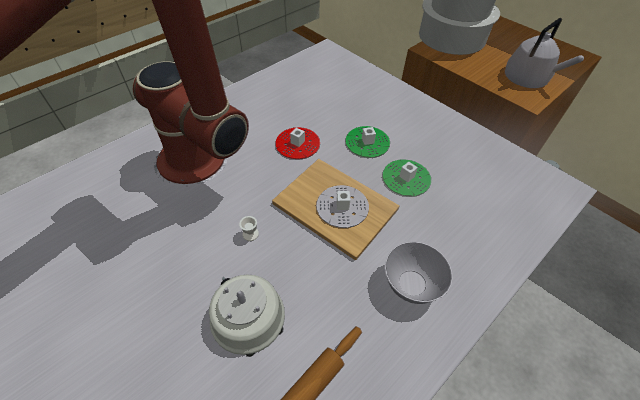

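View pics/top0.png

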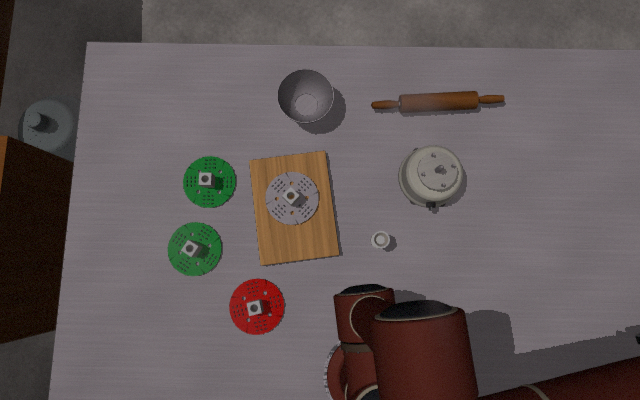

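The scene view shows the disc's hub near (343,198) and the cutter near (243,300). In the top view they are near (291,196) and (438,170). I'll zoom in on both.

```bash
cat > h.py <<'E'
import numpy as np, cv2
from station import *
def cam(n):
    d=get_image(n); R=cv2.Rodrigues(np.array(d["rvec"]))[0]; return d["frame"],d["mtx"],R,np.array(d["tvec"]).ravel()
def ray(c,uv,z):
    _,K,R,t=c; C=-R.T@t; v=R.T@np.linalg.solve(K,[uv[0],uv[1],1.]); return C+v*(z-C[2])/v[2]
def proj(c,P):
    _,K,R,t=c; p=K@(R@np.array(P)+t); return p[:2]/p[2]
def crop(c,u,v,w,name,s=8):
    f=c[0][v-w*3//4:v+w*3//4,u-w:u+w,::-1]; cv2.imwrite("pics/"+name,cv2.resize(f,None,fx=s,fy=s,interpolation=cv2.INTER_CUBIC))
E
python3 - <<'E'
from h import *
t=cam("top"); s=cam("scene")
crop(t,291,196,45,"td.png");crop(t,436,174,45,"tc.png");crop(s,343,205,45,"sd.png");crop(s,243,310,50,"sc.png")
print(-t[2].T@t[3],-s[2].T@s[3])
print(ray(t,(291,196),.07),ray(s,(343,198),.07),ray(t,(438,170),.13),ray(s,(240,297),.13))
E
```

```text
[0.29977976 0.12506161 1.19031031] [ 0.89567166 -0.29614332  0.87901037]
[0.47388198 0.20895863 0.07      ] [0.4818381 0.2019037 0.07     ] [ 0.53799655 -0.17115502  0.13      ] [ 0.55306401 -0.18329783  0.13      ]
```

View pics/td.png

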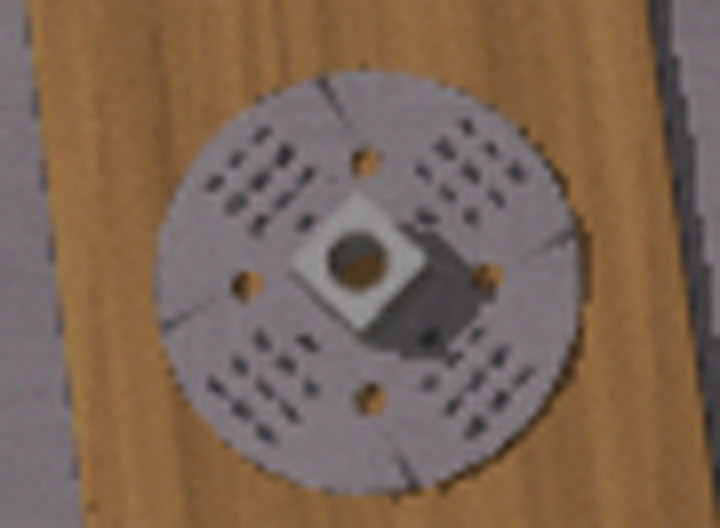

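View pics/tc.png

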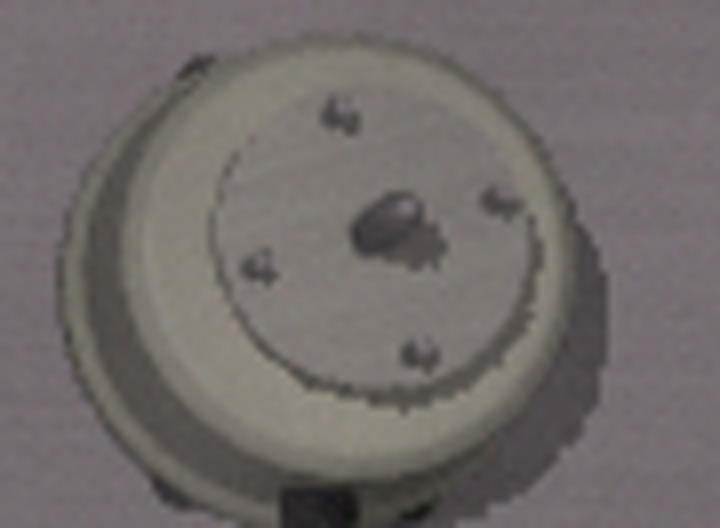

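View pics/sd.png

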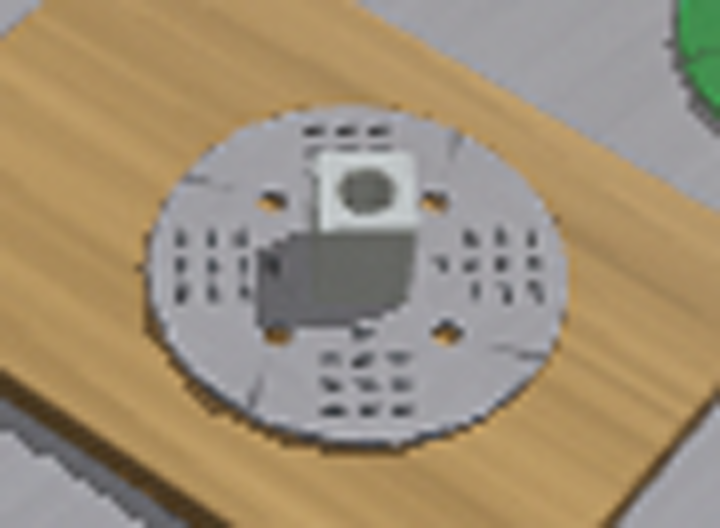

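View pics/sc.png

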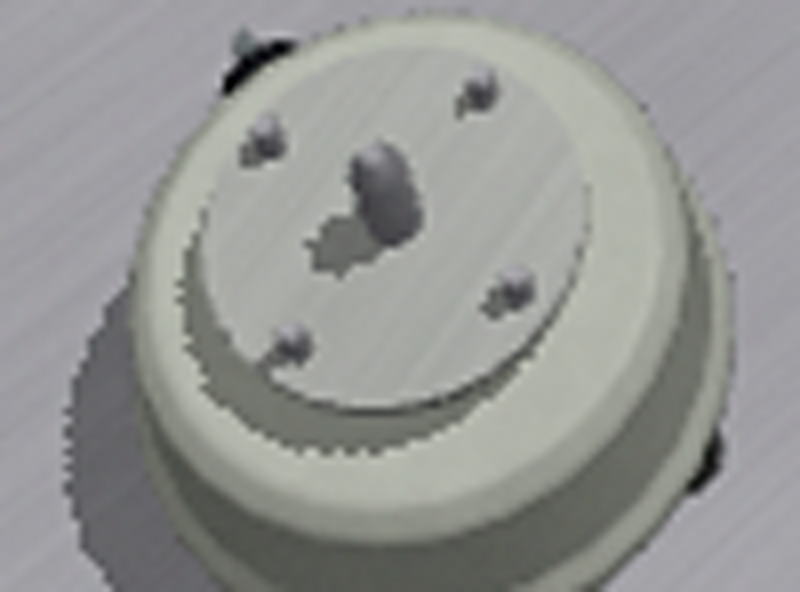

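Run:
```python
from h import *
t=cam("top"); s=cam("scene")
crop(t,438,172,24,"tc2.png",16);crop(s,240,302,28,"sc2.png",14)
def P(o,x,k=8): return [o[0]+(x[0]+.5)/k-.5,o[1]+(x[1]+.5)/k-.5]
for c,o,b,h,cs in ((t,(246,163),(358,262),[(366,162),(488,277),(370,400),(247,286)],[(359,190),(427,262),(357,333),(290,266)]),
           (s,(298,172),(366,191),[(272,201),(434,201),(447,334),(277,334)],[(318,152),(416,152),(418,230),(316,230)])):
    print("bore",ray(c,P(o,b),.07))
    H=np.array([ray(c,P(o,x),.0265) for x in h]);m=H.mean(0);print("holes",m,[np.round([np.linalg.norm((q-m)[:2]),np.degrees(np.arctan2(*(q-m)[1::-1]))],4) for q in H])
    H=np.array([ray(c,P(o,x),.07) for x in cs]);m=H.mean(0);print("corners",m,[np.round([np.linalg.norm((q-m)[:2]),np.degrees(np.arctan2(*(q-m)[1::-1]))],4) for q in H])
# disc mask ellipse: steel gray vs board
```

```text
bore [0.47572404 0.21085713 0.07      ]
holes [0.47592425 0.21060671 0.0265    ] [array([0.0422, 2.3402]), array([ 4.20000e-02, -8.72119e+01]), array([ 4.18000e-02, -1.77426e+02]), array([4.22000e-02, 9.33289e+01])]
corners [0.47550977 0.21076616 0.07      ] [array([0.0248, 0.9482]), array([ 2.31000e-02, -8.85709e+01]), array([ 2.390000e-02, -1.794783e+02]), array([2.30000e-02, 9.37543e+01])]
bore [0.47608186 0.20897032 0.07      ]
holes [0.47565625 0.20931731 0.0265    ] [array([ 4.180000e-02, -1.776876e+02]), array([4.18000e-02, 9.30994e+01]), array([0.0422, 2.6828]), array([ 4.21000e-02, -8.73218e+01])]
corners [0.47619248 0.20935554 0.07      ] [array([ 2.360000e-02, -1.792126e+02]), array([2.49000e-02, 9.14125e+01]), array([0.0239, 1.3584]), array([ 2.52000e-02, -8.91282e+01])]
```

View pics/tc2.png

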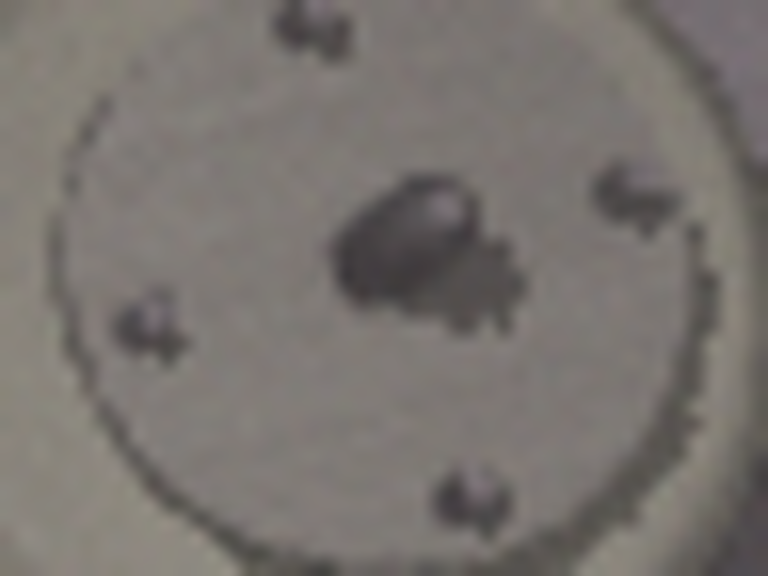

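View pics/sc2.png

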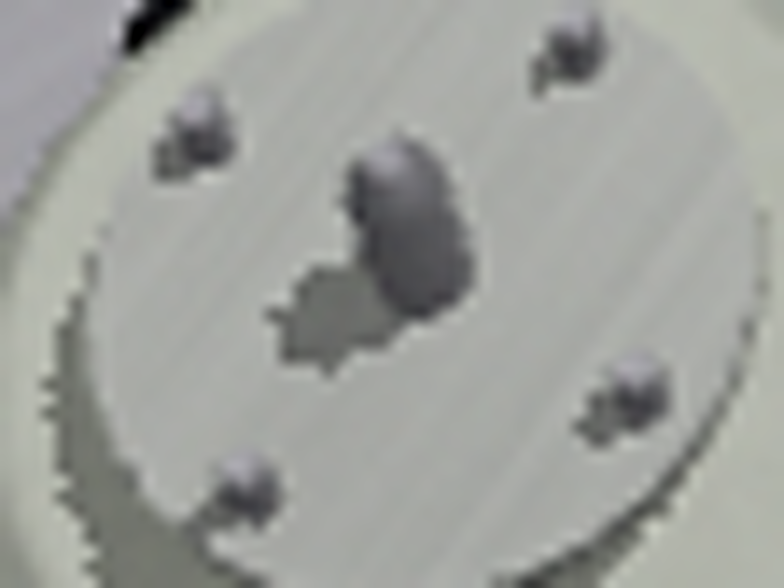

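Run:
```python
from h import *
t=cam("top"); s=cam("scene")
def P(o,x,k=8): return [o[0]+(x[0]+.5)/k-.5,o[1]+(x[1]+.5)/k-.5]
for c,o,k,b,h in ((t,(414,154),16,(452,205),[(325,12),(650,180),(490,485),(163,308)]),
           (s,(212,281),14,(395,155),[(203,108),(586,27),(640,368),(249,470)])):
    print("pin",ray(c,P(o,b,k),.136))
    H=np.array([ray(c,P(o,x,k),.108) for x in h]);m=H.mean(0);print("studs",m,[np.round([np.linalg.norm((q-m)[:2]),np.degrees(np.arctan2(*(q-m)[1::-1]))],4) for q in H])
o=get_obs()
from scipy.spatial.transform import Rotation as R
print(R.from_rotvec(o["tool_rot"]).as_matrix().round(3),o["t"])
# drive plate/drum silhouettes: residual check, project circles
im=t[0].copy()
```

```text
pin [ 0.54635372 -0.17938993  0.136     ]
studs [ 0.54598367 -0.17990954  0.108     ] [array([ 0.0411, 17.6333]), array([ 4.18000e-02, -7.38579e+01]), array([ 4.160000e-02, -1.625717e+02]), array([4.170000e-02, 1.054045e+02])]
pin [ 0.54569101 -0.17755637  0.136     ]
studs [ 0.54639782 -0.17836746  0.108     ] [array([ 4.230000e-02, -1.633227e+02]), array([4.170000e-02, 1.055486e+02]), array([ 0.0412, 17.3827]), array([ 4.2200e-02, -7.2848e+01])]
[[ 0.256 -0.     0.967]
 [-0.967  0.     0.256]
 [-0.    -1.     0.   ]] 0.4
```

Measured, with the two views within about 2 mm:

| Item | Centre (x, y) | Angle, modulo 90° |
|---|---|---|
| Disc | (0.4758, 0.210) | holes at 2.7° |
| Studs | (0.5462, -0.179) | 16.8° |

Tool y points down. I'll swing over to the disc now.

Call:
send_rows --pt "1 -0.03 0 0.043 0 -3 0" --pt "1 -0.06 0 0.086 0 -6 0" --pt "1 -0.091 0 0.13 0 -10 0" --pt "1 -0.122 0 0.173 0 -13 0" --pt "1 -0.152 0 0.216 0 -17 0" --pt "1 -0.182 0 0.259 0 -20 0" --pt "1 -0.213 0 0.302 0 -23 0" --pt "1 -0.243 0 0.346 0 -26 0" --pt "1 -0.274 0 0.389 0 -30 0" --pt "1 -0.304 0 0.432 0 -33 0" --newtons 30

```text
t: 1.65
tool_pos: [0.5007, -0.1982, 0.2456]
tool_rot: [-1.494, 0.573, -0.575]
contact_force: [1.0, -0.2, 0.5]
opening: 0.0854
```

```bash
cat > st.py <<'E'
from h import *
import sys
from scipy.spatial.transform import Rotation as Ro
o=get_obs(); M=Ro.from_rotvec(o["tool_rot"]).as_matrix()
print("t",round(o["t"],3),"pos",o["tool_pos"].round(4),"jaw",np.degrees(np.arctan2(M[1,0],M[0,0])).round(2),"down",M[:,1].round(4),"F",o["contact_force"].round(2),"T",o["wrist_torque"].round(3),"open",round(o["opening"],4),"q",o["q"].round(2))
if len(sys.argv)>3:
    d=np.array([float(x) for x in sys.argv[1:4]])-o["tool_pos"]; print("shift",(M.T@d).round(4),"cw turn",(np.degrees(np.arctan2(M[1,0],M[0,0]))-float(sys.argv[4])).round(2))
E
python3 st.py .4758 .210 .16 47.7
```

```text
t 1.65 pos [ 0.5007 -0.1982  0.2456] jaw -42.06 down [ 7.e-04 -5.e-04 -1.e+00] F [ 0.95 -0.15  0.51] T [-0.009  0.004 -0.057] open 0.0854 q [-0.52 -0.16  1.81 -0.    1.48  0.22]
shift [-0.2921  0.0854  0.2864] cw turn -89.76
```

Call:
send_rows --pt "1 -0.032 0.005 0.032 0 0 0" --pt "1 -0.068 0.015 0.067 0 0 0" --pt "1 -0.104 0.025 0.102 0 0 0" --pt "1 -0.14 0.035 0.137 0 0 0" --pt "1 -0.176 0.045 0.173 0 0 0" --pt "1 -0.212 0.055 0.208 0 0 0" --pt "1 -0.248 0.065 0.243 0 0.2 0" --pt "1 -0.276 0.075 0.27 0 0.2 0" --pt "1 -0.292 0.085 0.2865 0 0.2 0" --pt "1 -0.292 0.085 0.2865 0 0.2 0"

```text
t: 2.9
tool_pos: [0.4748, 0.2096, 0.1594]
tool_rot: [-1.494, 0.578, -0.575]
contact_force: [0.3, -0.4, -0.3]
opening: 0.0857
```

```bash
python3 st.py .4758 .210 .05 -42.3
python3 - <<'E'
from h import *
c=cam("scene");crop(c,343,195,60,"a1.png",6)
E
```

```text
t 2.9 pos [0.4748 0.2096 0.1594] jaw -42.22 down [-1.8e-03 -6.0e-04 -1.0e+00] F [ 0.33 -0.36 -0.27] T [-0.041  0.011  0.003] open 0.0857 q [ 0.27 -0.13  1.94 -0.    1.34  1.01]
shift [0.0006 0.1094 0.0011] cw turn 0.08
```

View pics/a1.png

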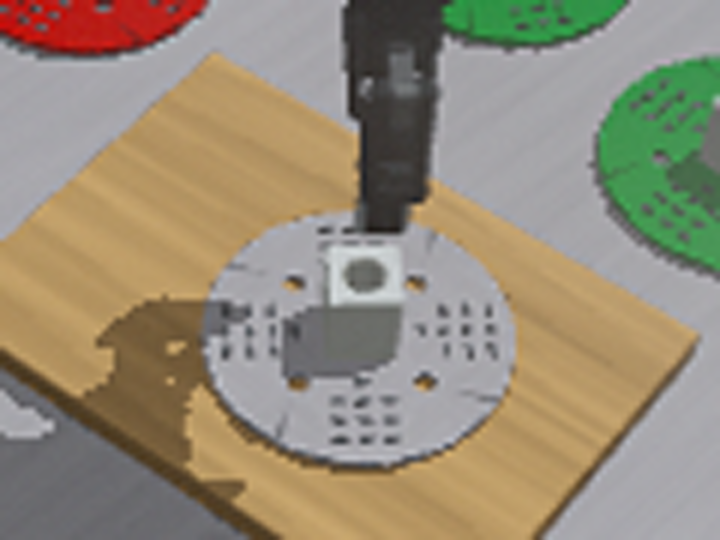

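The fingers stand above the hub, lined up along the camera direction, with the hub top near (365,272) in the crop. Next I descend and close.

Call:
send_rows --pt "1 0.0006 0.03 0.001 0 0 0" --pt "1 0.0006 0.06 0.001 0 0 0" --pt "1 0.0006 0.085 0.001 0 0 0" --pt "1 0.0006 0.1 0.001 0 0 0" --pt "1 0.0006 0.108 0.001 0 0 0" --pt "1 0.0006 0.1095 0.001 0 0 0" --pt "0 0.0006 0.1095 0.001 0 0 0" --pt "-1 0.0006 0.1095 0.001 0 0 0" --pt "-1 0.0006 0.1095 0.001 0 0 0" --pt "-1 0.0006 0.1095 0.001 0 0 0" --newtons 30

```text
t: 4.2
tool_pos: [0.477, 0.2095, 0.0516]
tool_rot: [-1.491, 0.578, -0.578]
contact_force: [-2.2, 1.9, 5.0]
opening: 0.0338
```

```bash
python3 st.py .4758 .210 .05 -42.3
```

```text
t 4.2 pos [0.477  0.2095 0.0516] jaw -42.37 down [ 3.e-04  1.e-03 -1.e+00] F [-2.16  1.9   4.95] T [ 0.342  0.428 -0.008] open 0.0338 q [0.27 0.01 2.   0.   1.13 1.01]
shift [-0.0012  0.0016 -0.0004] cw turn -0.07
```

Gripped at 33.8 mm opening. Lifting.

Call:
send_rows --pt "-1 0 -0.004 0 0 0 0" --pt "-1 0 -0.012 0 0 0 0" --pt "-1 0 -0.025 0 0 0 0" --pt "-1 0 -0.045 0 0 0 0" --pt "-1 0 -0.07 0 0 0 0" --pt "-1 0 -0.095 0 0 0 0" --pt "-1 0 -0.12 0 0 0 0" --pt "-1 0 -0.14 0 0 0 0" --pt "-1 0 -0.15 0 0 0 0" --pt "-1 0 -0.15 0 0 0 0"

```text
t: 5.45
tool_pos: [0.4771, 0.209, 0.2015]
tool_rot: [-1.492, 0.578, -0.579]
contact_force: [0.7, 1.1, -2.9]
opening: 0.0334
```

```bash
python3 st.py .5462 -.179 .2 -28.2
python3 - <<'E'
from h import *
c=cam("scene");cv2.imwrite("pics/b1.png",c[0][:,:,::-1])
E
```

```text
t 5.45 pos [0.4771 0.209  0.2015] jaw -42.37 down [ 1.2e-03  3.0e-04 -1.0e+00] F [ 0.74  1.14 -2.94] T [ 0.063 -0.019  0.078] open 0.0334 q [ 0.27 -0.17  1.9  -0.    1.41  1.01]
shift [ 0.3125  0.0014 -0.2401] cw turn -14.17
```

View pics/b1.png

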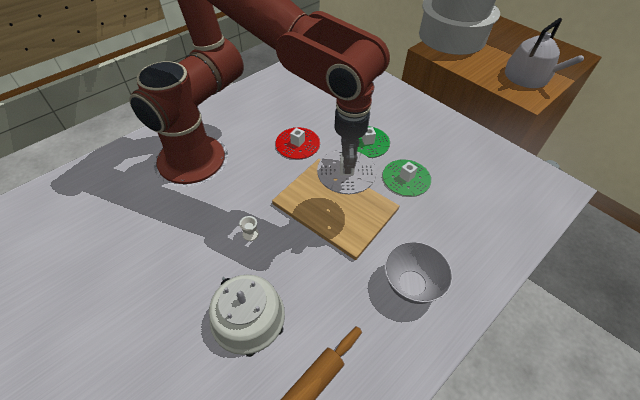

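The disc is held level at about (346,172), with 2.9 N of weight on the wrist. I'll carry it over the cutter and turn it towards the studs.

Call:
send_rows --pt "-1 0.02 0 -0.015 0 -1 0" --pt "-1 0.055 0 -0.042 0 -3 0" --pt "-1 0.095 0 -0.073 0 -5 0" --pt "-1 0.135 0 -0.104 0 -7 0" --pt "-1 0.175 0 -0.134 0 -9 0" --pt "-1 0.215 0 -0.165 0 -11 0" --pt "-1 0.255 0 -0.196 0 -13 0" --pt "-1 0.288 0 -0.221 0 -14 0" --pt "-1 0.307 0 -0.236 0 -14 0" --pt "-1 0.3125 0 -0.24 0 -14 0"

```text
t: 6.75
tool_pos: [0.5456, -0.1795, 0.1997]
tool_rot: [-1.535, 0.391, -0.388]
contact_force: [-0.4, 0.9, -4.0]
opening: 0.0337
```

Call:
send_rows --pt "-1 0 0.005 0 0 0 0" --pt "-1 0 0.015 0 0 0 0" --pt "-1 0 0.025 0 0 0 0" --pt "-1 0 0.025 0 0 0 0" --pt "-1 0 0.025 0 0 0 0" --pt "-1 0 0.025 0 0 0 0" --pt "-1 0 0.025 0 0 0 0" --pt "-1 0 0.025 0 0 0 0" --pt "-1 0 0.025 0 0 0 0" --pt "-1 0 0.025 0 0 0 0"

```text
t: 8.0
tool_pos: [0.5459, -0.179, 0.1758]
tool_rot: [-1.536, 0.388, -0.388]
contact_force: [-0.6, -0.4, -3.3]
opening: 0.0335
```

```bash
python3 st.py .5462 -.179 .14 -28.2
python3 - <<'E'
from h import *
c=cam("scene");crop(c,245,280,75,"c1.png",5);c=cam("top");crop(c,440,170,75,"c2.png",5)
E
```

```text
t 8.0 pos [ 0.5459 -0.179   0.1758] jaw -28.38 down [ 0.  0. -1.] F [-0.62 -0.36 -3.31] T [-0.039  0.038 -0.015] open 0.0335 q [-0.45 -0.01  1.8   0.    1.36  0.05]
shift [0.0002 0.0358 0.0001] cw turn -0.18
```

View pics/c1.png

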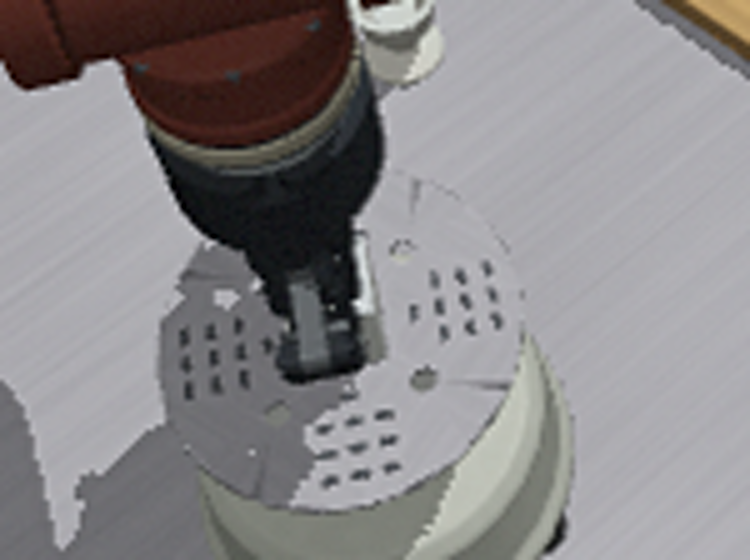

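View pics/c2.png

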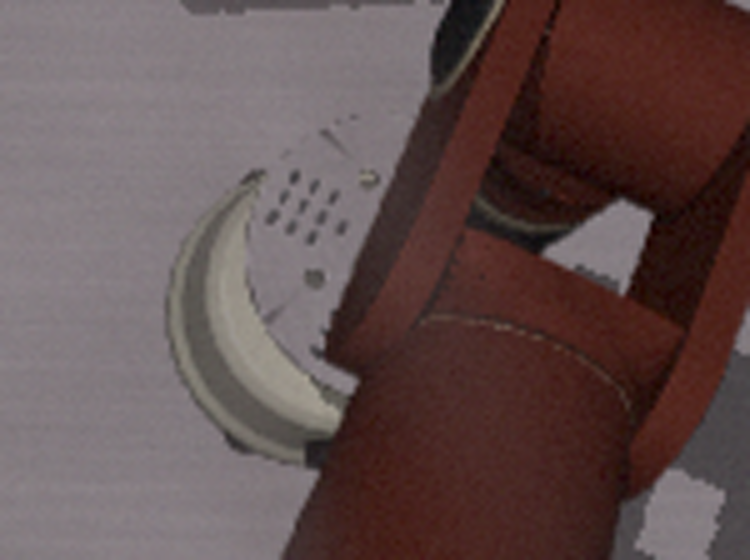

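The scene crop shows all four holes at (402,249), (424,377), (277,413) and (225,298), which gives a check on the disc centre.

Run:
```python
from h import *
c=cam("scene")
H=np.array([ray(c,(170+(x+.5)/5-.5,224+(y+.5)/5-.5),.1505) for x,y in [(402,249),(424,377),(277,413),(225,298)]])
m=H.mean(0);print(m,[np.round([np.linalg.norm((q-m)[:2]),np.degrees(np.arctan2(*(q-m)[1::-1]))%90],4) for q in H])
```

```text
[ 0.54477729 -0.1835888   0.1505    ] [array([ 0.0454, 14.3972]), array([ 0.044 , 21.5427]), array([ 0.0387, 20.103 ]), array([ 0.0491, 29.0039])]
```

Run:
```python
from h import *
c=cam("scene")
H=np.array([ray(c,(170+(x+.5)/5-.5,224+(y+.5)/5-.5),.1505) for x,y in [(402,249),(424,377),(277,413)]])
m=(H[0]+H[2])/2;print(m,[np.round([np.linalg.norm((q-m)[:2]),np.degrees(np.arctan2(*(q-m)[1::-1]))%90],4) for q in H])
```

```text
[ 0.5457816  -0.17976717  0.1505    ] [array([ 0.042 , 17.0222]), array([ 0.0418, 17.1676]), array([ 0.042 , 17.0222])]
```

Using the clear opposite pair, the disc centre is (0.5458,-0.1798) and its angle is 17.0°. The same camera puts the studs at (0.5464,-0.1784) and 16.7°. I'll apply a 1.2 mm correction and lower onto the pin.

Call:
send_rows --pt "-1 0 0 0.0012 0 0 0" --pt "-1 0 0.004 0.0012 0 0 0" --pt "-1 0 0.008 0.0012 0 0 0" --pt "-1 0 0.012 0.0012 0 0 0" --pt "-1 0 0.016 0.0012 0 0 0" --pt "-1 0 0.02 0.0012 0 0 0" --pt "-1 0 0.024 0.0012 0 0 0" --pt "-1 0 0.027 0.0012 0 0 0" --pt "-1 0 0.03 0.0012 0 0 0" --pt "-1 0 0.03 0.0012 0 0 0"

```text
t: 9.45
tool_pos: [0.5463, -0.1778, 0.1455]
tool_rot: [-1.536, 0.389, -0.388]
contact_force: [0.1, -0.4, -3.3]
opening: 0.0337
```

```bash
python3 st.py .5462 -.179 .14 -28.2
```

```text
t 9.45 pos [ 0.5463 -0.1778  0.1455] jaw -28.37 down [-5.e-04  3.e-04 -1.e+00] F [ 0.07 -0.36 -3.25] T [ 0.016  0.033 -0.009] open 0.0337 q [-0.44  0.02  1.82  0.    1.3   0.05]
shift [ 0.0005  0.0055 -0.0011] cw turn -0.17
```

Call:
send_rows --pt "-1 0 0.001 0 0 0 0" --pt "-1 0 0.002 0 0 0 0" --pt "-1 0 0.003 0 0 0 0" --pt "-1 0 0.004 0 0 0 0" --pt "-1 0 0.005 0 0 0 0" --pt "-1 0 0.006 0 0 0 0" --pt "-1 0 0.007 0 0 0 0" --pt "-1 0 0.008 0 0 0 0" --pt "-1 0 0.009 0 0 0 0" --pt "-1 0 0.009 0 0 0 0"

```text
t: 10.7
tool_pos: [0.5464, -0.1779, 0.1367]
tool_rot: [-1.536, 0.388, -0.388]
contact_force: [-0.9, -0.7, -2.6]
opening: 0.0334
```

```bash
python3 st.py .5462 -.179 .1266 -28.2;python3 - <<'E'
from h import *
c=cam("scene");crop(c,245,290,65,"d1.png",6)
E
```

```text
t 10.7 pos [ 0.5464 -0.1779  0.1367] jaw -28.37 down [-2.e-04  1.e-04 -1.e+00] F [-0.91 -0.67 -2.58] T [-0.059 -0.013 -0.01 ] open 0.0334 q [-0.44  0.03  1.83 -0.    1.29  0.05]
shift [ 0.0003  0.0101 -0.0011] cw turn -0.17
```

View pics/d1.png

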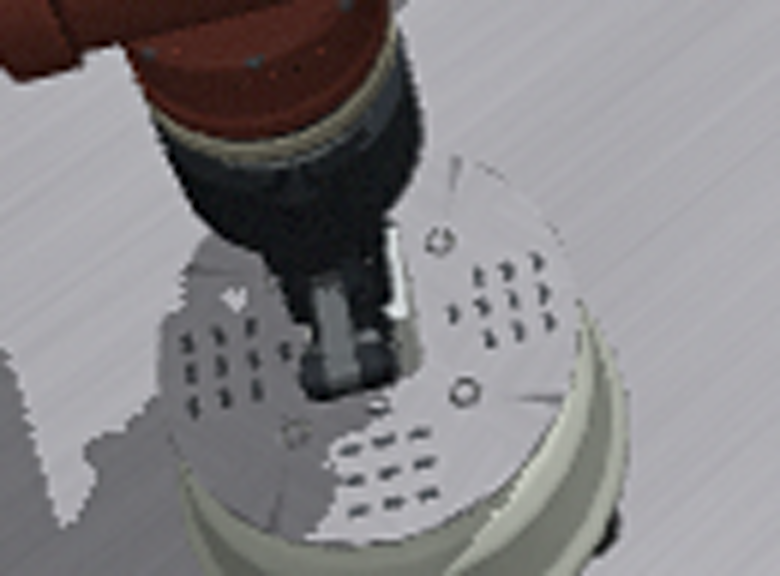

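The stud tips show as rings centred in the holes, for example at (440,241) and (465,391), with no rise in force. I'll keep lowering gently.

Call:
send_rows --pt "-1 0 0.001 0 0 0 0" --pt "-1 0 0.002 0 0 0 0" --pt "-1 0 0.003 0 0 0 0" --pt "-1 0 0.004 0 0 0 0" --pt "-1 0 0.005 0 0 0 0" --pt "-1 0 0.006 0 0 0 0" --pt "-1 0 0.007 0 0 0 0" --pt "-1 0 0.008 0 0 0 0" --pt "-1 0 0.008 0 0 0 0" --pt "-1 0 0.008 0 0 0 0"

```text
t: 12.0
tool_pos: [0.5465, -0.1779, 0.1287]
tool_rot: [-1.536, 0.388, -0.388]
contact_force: [-0.9, -0.9, -4.0]
opening: 0.0337
```

```bash
python3 st.py .5462 -.179 .1266 -28.2
```

```text
t 12.0 pos [ 0.5465 -0.1779  0.1287] jaw -28.37 down [-2.e-04  0.e+00 -1.e+00] F [-0.95 -0.92 -4.02] T [-0.01   0.037 -0.004] open 0.0337 q [-0.44  0.03  1.83 -0.    1.27  0.05]
shift [ 0.0003  0.0021 -0.0011] cw turn -0.17
```

Call:
send_rows --pt "-1 0 0.001 0 0 0 0" --pt "-1 0 0.001 0 0 0 0" --pt "-1 0 0.002 0 0 0 0" --pt "-1 0 0.002 0 0 0 0" --pt "-1 0 0.003 0 0 0 0" --pt "-1 0 0.003 0 0 0 0" --pt "-1 0 0.0035 0 0 0 0" --pt "-1 0 0.004 0 0 0 0" --pt "-1 0 0.004 0 0 0 0" --pt "-1 0 0.004 0 0 0 0"

```text
t: 13.25
tool_pos: [0.5466, -0.1779, 0.1249]
tool_rot: [-1.536, 0.388, -0.388]
contact_force: [-1.5, 0.3, 1.5]
opening: 0.0336
```

```bash
python3 st.py .5462 -.179 .1266 -28.2
```

```text
t 13.25 pos [ 0.5466 -0.1779  0.1249] jaw -28.37 down [ 1.e-04 -0.e+00 -1.e+00] F [-1.48  0.29  1.52] T [0.088 0.505 0.047] open 0.0336 q [-0.44  0.04  1.84  0.    1.27  0.05]
shift [ 0.0002 -0.0017 -0.0012] cw turn -0.17
```

The load on the cutter is now about 4.6 N at the expected home height, so the disc is home and the plate has just begun to sink. I'll open and retreat.

Call:
send_rows --pt "-0.2 0 0 0 0 0 0" --pt "0 0 0 0 0 0 0" --pt "0.3 0 0 0 0 0 0" --pt "0.5 0 0 0 0 0 0" --pt "0.6 0 0 0 0 0 0" --pt "0.6 0 -0.005 0 0 0 0" --pt "0.6 0 -0.02 0 0 0 0" --pt "0.6 0 -0.04 0 0 0 0" --pt "0.6 0 -0.07 0 0 0 0" --pt "0.6 0 -0.1 0 0 0 0"

```text
t: 14.5
tool_pos: [0.5468, -0.178, 0.2276]
tool_rot: [-1.536, 0.387, -0.39]
contact_force: [0.1, -0.3, -0.1]
opening: 0.0684
```

```bash
python3 st.py .35 -.45 .25 -28.2
```

```text
t 14.5 pos [ 0.5468 -0.178   0.2276] jaw -28.37 down [ 1.8e-03 -8.0e-04 -1.0e+00] F [ 0.08 -0.32 -0.13] T [ 0.014 -0.013 -0.001] open 0.0684 q [-0.44 -0.06  1.75  0.    1.44  0.05]
shift [-0.0439 -0.0225 -0.3328] cw turn -0.17
```

Now I'll move the arm aside so both cameras can check the fit.

Call:
send_rows --pt "0.6 -0.005 -0.005 -0.035 0 0 0" --pt "0.6 -0.01 -0.01 -0.075 0 0 0" --pt "0.6 -0.015 -0.02 -0.115 0 0 0" --pt "0.6 -0.02 -0.02 -0.155 0 0 0" --pt "0.6 -0.025 -0.02 -0.195 0 0 0" --pt "0.6 -0.03 -0.02 -0.235 0 0 0" --pt "0.6 -0.035 -0.02 -0.275 0 0 0" --pt "0.6 -0.04 -0.02 -0.31 0 0 0" --pt "0.6 -0.044 -0.02 -0.33 0 0 0" --pt "0.6 -0.044 -0.02 -0.33 0 0 0"

```text
t: 15.75
tool_pos: [0.3506, -0.448, 0.2458]
tool_rot: [-1.536, 0.389, -0.39]
contact_force: [1.1, 0.2, 0.7]
opening: 0.0681
```

```bash
python3 st.py
python3 - <<'E'
from h import *
c=cam("scene");crop(c,243,300,50,"e1.png",8);cv2.imwrite("pics/e3.png",c[0][:,:,::-1]);c=cam("top");crop(c,438,172,45,"e2.png",8)
E
```

```text
t 15.75 pos [ 0.3506 -0.448   0.2458] jaw -28.47 down [ 8.e-04 -7.e-04 -1.e+00] F [1.06 0.17 0.65] T [-0.035 -0.001  0.005] open 0.0681 q [-1.04 -0.08  1.74  0.    1.48 -0.54]
```

View pics/e1.png

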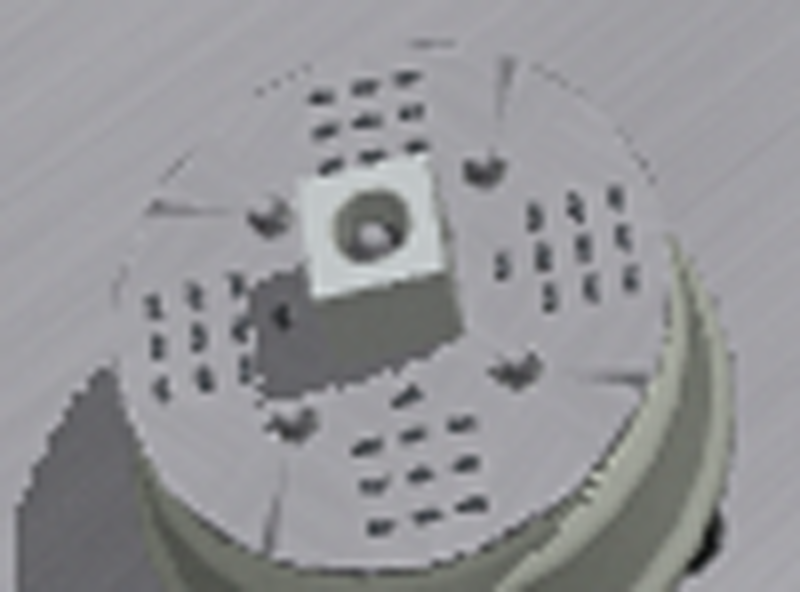

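View pics/e2.png

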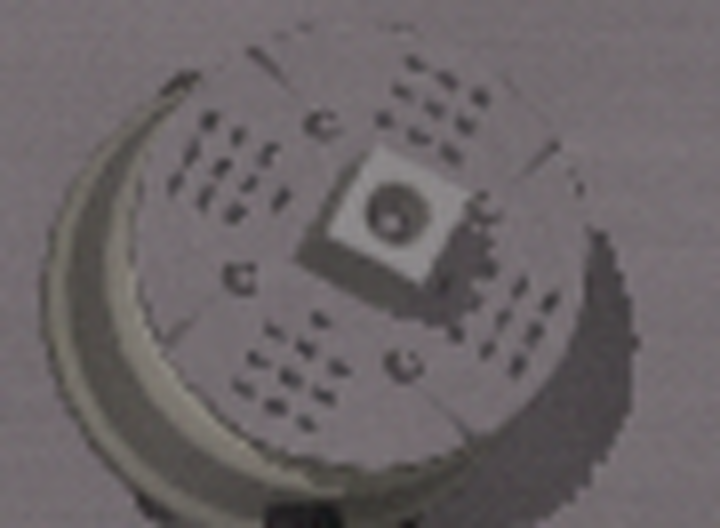

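View pics/e3.png

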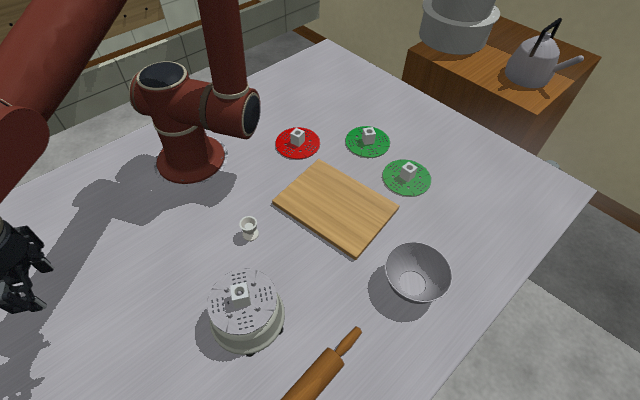

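Studs protrude through all four holes in both views, and the bystanders look untouched. As a last check I'll triangulate the hub's top from its four corners in both views.

Run:
```python
from h import *
s=cam("scene");t=cam("top")
a=np.mean([(300,183),(427,155),(445,268),(316,298)],0);b=np.mean([(377,147),(472,196),(421,286),(327,235)],0)
p=np.array([193,263])+(a+.5)/8-.5;q=np.array([393,139])+(b+.5)/8-.5
Pm=[c[1]@np.c_[c[2],c[3]] for c in (s,t)]
X=cv2.triangulatePoints(Pm[0],Pm[1],p.reshape(2,1),q.reshape(2,1));X=(X[:3]/X[3]).ravel();print(X,proj(s,X)-p,proj(t,X)-q, ray(s,p,.145),ray(t,q,.145))
```

```text
[ 0.54672469 -0.17890325  0.14352396] [-0.08247332  0.00520937] [-0.04592225 -0.0288017 ] [ 0.54753096 -0.17900613  0.145     ] [ 0.54630351 -0.1785889   0.145     ]
```

```bash
python3 -c "
from station import *
finish_job()"
```

```text
the job is handed in; nothing more can be done
```

The grating disc is on the vegetable cutter with its hub home on the drive plate, and the job is handed in at about 16 s. `finish_job` reports no verdict, so this rests on my own checks.

**What I did:** I found the disc, its holes and the stud angle in both cameras, then gripped the hub and lifted the disc off the board. I turned it about 14° in the air so its holes lined up with the studs, so no searching on the stud tips was needed. After a 1.2 mm correction from a camera check, I lowered it over the pin until the hub met the plate. I then released it and moved the arm clear.

**Last checks:**
- **Seating force:** the load on the cutter at the bottom was about 4.6 N. That matches the plate just beginning to sink, and is well below the 30 N limit.
- **Studs:** both views show them through the four holes.
- **Hub height:** the hub top triangulates to z = 0.1435 m. Fully home would be 0.145 m and riding on the studs 0.157 m, so the 1.5 mm difference is within the camera error.
- **Centring:** the hub axis is about 0.5 mm from the measured cutter axis.
- **Bystanders:** by eye, the bowl, egg cup, rolling pin and look-alike discs are where they were.

**Disagreements:**
- **Between cameras:** the two views differed by 1–2 mm throughout.
- **Hole check before lowering:** I dropped one badly seen hole and used a clear opposite pair instead.
- **Closing on the hub:** the wrist showed a brief upward force of about 5 N, which was gone after lifting.

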